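# Snap a spectacle-case press stud shut with setting pliers

### The arm

A 6-joint arm with a two-finger parallel gripper is mounted at the origin on the work surface. World frame = base frame: x ahead of the robot, y to its left, z up, the work surface at z = 0. Lengths are in m, angles in rad, forces in N, time in s.
With the tool pointing down it reaches from about 0.35 to 0.775 m from the base axis. Payload 7.3 kg.
Tool frame: the origin (TCP) lies at the very end of the fingers, on their centre line; the grasp point (between the pads) lies 19 mm behind it (pinch_z is the distance from the TCP to the grasp point, in m); z points along the fingers, y is the line along which they close (so a half turn about z gives the same grasp; the last joint's range is limited). The gripper opens to 92 mm and grips with 3 to 60 N. Pads are 19 mm wide; open, the fingers measure 130 mm over their backs; the gripper's body (75 mm by 190 mm) begins 47 mm behind the grasp point.
Start: joints at [1.047, 0.342, 1.524, -0, 1.275, -0.146], TCP at [0.194, 0.488, 0.227] pointing down, gripper open.
Joint ranges: [-2.53, 2.53], [-0.77, 2.02], [0.04, 2.7], [-1, 4.14], [0.28, 2.66], [-3.11, 3.11]. Speed limits (rad/s): [2.57, 2.57, 3.14, 3.14, 3.14, 3.14].

### API

Orientations are given as [roll, pitch, yaw] about the fixed x, y, z axes, in that order (R = Rz(yaw) Ry(pitch) Rx(roll)).
In Python, from cell import * gives the robot as it stands.
- The arm moves only by the tool arm_command, never from a script. Its arguments are lists of equal length, an entry for each row: "fingers": the gripper command: -1 is fully open, 1 is shut, values between are in proportion; "travel": the shift along the tool's x, y, z in m, a list of three; "dr": the turn, a rotation vector about the tool's x, y, z in degrees, a list of three. In form: {"fingers": [fingers, ...], "travel": [[x, y, z], ...], "dr": [[wx, wy, wz], ...]}. A call has 1 to 8 rows; each row is the pose to reach, as a shift and turn from the pose commanded when the call began, along the tool's axes at that moment; what a row does not reach only later rows make up. A row lasts 1/12 s, in which the tool goes at most 41.7 mm and 7.16 degrees, less where a joint would pass 70% of its speed; a pose out of reach is approached as far as the arm can. A call with a gripper value outside its range is refused whole. The fingers move at their own pace and stop on an object; "squeeze" is the grip in N (left out, the last holds). Time passes only in rows, so rows that repeat a pose let the fingers close. It gives the time, the measured TCP pose, the force, the opening and the grip force at its end, in the units of the state.
- observe(): the state, without advancing time (a new reading comes with each control period).
- read_camera(name): name is "scene" or "side" or "wrist"; returns a dict with "color" (420x560x3 uint8, blue, green, red), "z_map" (420x560 float32, m along the optical axis (not along the pixel's ray), 0 where there is no reading), "fx", "fy", "cx", "cy" (pixels), "R" (3x3) and "t" (3): a world point X has camera coordinates R X + t. Camera axes: x right, y down, z forward; pixel columns grow to the right and rows downward; lengths in m; the calibration is good to about 2 mm. The wrist camera is an equidistant fisheye: a pixel r from the principal point sees the ray r / f radians off the axis. A picture is of the moment at which its call begins.
- hand_in(): hands the job in; it is judged then, once.
The state is a dict: "time": time; "qpos": joint angles; "qvel": joint speeds; "joint_efforts": joint torques, N m; "tool_pos": TCP position; "tool_rot": TCP orientation; "contact_force": force on the tool from outside, world axes, zero at the start; "torque": the same for the moment, N m; "opening": finger opening in m; "grip_force": force on a finger pad.
Only numpy, scipy, OpenCV 4.12 (cv2) and the standard library are available. Lean on these libraries where they do the work, as an engineer would, in place of code of your own. Each camera call takes 0.05 s, during which the arm holds its last target. There are 200 camera calls.

### The job

A spectacle-case flap stands upright in the small steel holder with an unfastened press stud through it. Pick up the sprung setting pliers by both handles, bring the jaws in over the stud so that one jaw is on each face, and squeeze gently, just until the stud clicks shut, without crushing it. Then let the handles spring open, bring the pliers away and lay them flat on the cork mat again, leaving everything else where it stands; touch the holder and stud only with the pliers.

Things in the scene. Friction and masses are not known exactly. Their poses are not given: they have to be found in the camera images.
- pliers: Loose setting pliers lying flat, 160 mm long, 24 mm tall, 165 g: bare metal jaws, two black handles. Origin at the underside under the rivet; +x along the centre line to the jaws, z up (true when open; it is the frame of the half with handle at -y, jaw at +y, so when squeezed it turns by minus half of joint pliers_arm). Centre of mass 56 mm behind the rivet.
- pliers_arm (a joint): Squeeze angle of the pliers (rad): 0 = open, grows on squeezing, 0.08 when carried at 54 mm, 0.29 at 40 mm over the handles, limit 0.46. They spring open by themselves, with 7 N (open) to 10 N (shut) at pliers_grip, which presses the handles against the fingers that carry them.
- pliers_grip (a point): Middle between the handles where to hold them across, 65 mm behind the rivet, 12 mm over the underside. Handles: bars 75 mm long, 10 mm thick, 24 mm tall; the pads fit the 35 mm between two 4 mm high stops. There 59 mm over the outsides when open; carry them at 54 mm (handles parallel, jaw gap 26 to 30 mm). Each 10 mm of squeeze shuts the jaws by 7 mm.
- pliers_jaw (a point): Point 45 mm ahead of the rivet on the centre line, 12 mm over the underside (110 mm ahead of pliers_grip), between the two round dies (14 mm across). The die on the -y jaw is on a screw, set at random 0 to 4 mm inwards and stiff: the jaw gap when open is 30 to 34 mm and its middle lies 0 to 2 mm to +y of this point. So where the stud clicks has to be felt.
- mat: Thin cork mat, 250 x 150 x 3 mm, fixed; origin at the centre of its underside, the long side along its x.
- holder: Fixed steel holder, base 75 x 70 x 14 mm, whose clamp grips a brown upright flap (52 mm along x, 3 mm thick along y, top 64 mm above the table). Origin on the table straight under the stud; the flap's near edge is 11 mm from the stud towards -x, the clamp is towards +x, below 31 mm. Bring the pliers in level along +x, a jaw on either side of the flap.
- stud_mid (a point): Point on the stud's axis in the middle of the flap, 50 mm above the table; axes as the holder, the stud's axis is y.
- stud_socket: Brass socket of the press stud, 15 mm across, fixed on the flap's -y face; its outer face is 8.5 mm from stud_mid.
- stud_cap: Brass cap of the press stud, 15 mm across, on the +y side; its outer face starts 11 mm from stud_mid (19.5 mm over the whole stud) and ends 5.8 mm from it. Origin on the stud's axis, 11 mm inside its outer face.
- stud_pin (a joint): How far the cap is pressed in (m): 0 = open, 0.0052 = clicked shut. It resists with up to 7 N; past 0.0026 it snaps home by itself and the squeeze force suddenly drops; pressed less, it springs back. Over 12 N of either jaw dents the stud: squeezing on against the closed stud, or pushing sideways off centre (only the cap gives, not the socket).
- booklet: Bystander: paper booklet 150 x 210 x 12 mm, origin under its centre.
- spec_case: Bystander: closed dark spectacle case 62 x 158 x 30 mm, origin under its centre.
- driver: Bystander: screwdriver 150 mm long, lying between the mat and the holder.
- cleaner: Bystander: white spray bottle 44 mm across, 120 mm tall, origin under its centre.
- tumbler: Bystander: steel tumbler 72 mm across, 100 mm tall, origin under its centre.
- spare_specs: Bystander: folded spectacles 132 mm wide, 40 mm tall, origin under their middle.
Not all that is in view belongs to the job. What is shaped like the pliers but pink is not meant. Leave any white look-alike of the holder alone.

How it is judged:
On the way, in this order (a step that is already met when the one before it is completed fails the run):
1. both jaws of the pliers bear on the stud, one on the socket and one on the cap (contact force between each of stud_socket, stud_cap and pliers above 1 N and value of joint stud_pin below 0.004 m), for 0.02 s.
2. the stud is clicked shut (value of joint stud_pin above 0.0042 m), for 0.2 s.
At the end, for the whole second after the job is handed in: The stud is shut (cap pressed in more than 4.2 mm of 5.2), and the pliers lie flat, open and at rest on the mat: their rivet within the mat's width and from 80 mm behind to 110 mm ahead of its centre along its length (value of joint stud_pin above 0.0042 m and value of joint pliers_arm below 0.03 rad and x of pliers in the frame of mat between -0.08 and 0.11 m and y of pliers in the frame of mat between -0.075 and 0.075 m and height (world z) of pliers below 0.008 m and angle between pliers's own z axis and vertical below 0.1 rad and linear speed of pliers below 0.01 m/s); the robot touches nothing.
It fails at once if a jaw presses the stud with more than 12 N (contact force between any of stud_socket, stud_cap and pliers above 12 N).
It fails at once if the hand or arm touches the holder, flap or stud (contact force between any of the fingers, the arm and holder above 0.5 N).
It fails at once if a bystander is moved by more than 15 mm (distance of any of booklet, spec_case, driver, cleaner, tumbler, spare_specs from where it was at the start of the episode above 0.015 m).
It also fails if it takes over 72 s, if anything falls off the work surface, if the arm or the gripper's body presses on something with over 40 N, if the wrist force passes 120 N, or if a joint passes its speed limit or range.

## Working session

There is one attempt and no reset: what is moved stays moved. The work goes in short steps, Python scripts to look and compute and a tool call to move; the robot and the scene stay as the last step left them, time stands still between calls to the robot, and variables do not carry over. Pictures are saved under pics/ and viewed, at most 10 in all, crops included, and the job is handed in when it is done.

Besides the shell and the picture viewer there is one more tool, called after "Call:" by a JSON object that holds its "op" and its "data". arm_command: Moves the arm, as the interface text tells. Its arguments: {"type":"object","properties":{"fingers":{"type":"array","items":{"type":"number"}},"travel":{"type":"array","items":{"type":"array","items":{"type":"number"}}},"dr":{"type":"array","items":{"type":"array","items":{"type":"number"}}},"squeeze":{"type":"number"}},"required":["fingers","travel","dr"]}

```bash
mkdir -p pics; ls
cat > h.py <<'E'
from cell import *
import numpy as np, cv2
from scipy.spatial.transform import Rotation as Ro
def cloud(c):
    z=c["z_map"]; v,u=np.mgrid[:z.shape[0],:z.shape[1]]
    P=np.stack([(u-c["cx"])/c["fx"]*z,(v-c["cy"])/c["fy"]*z,z],-1)
    return (P-c["t"])@np.asarray(c["R"])   # R^T (p-t)
E
python3 - <<'E'
from h import *
s=observe(); print(s)
for n in ("scene","side"):
    c=read_camera(n); cv2.imwrite(f"pics/{n}0.png",c["color"]); np.savez(f"{n}0.npz",**c)
    print(n,c["fx"],c["cx"],c["cy"],"pos",-np.asarray(c["R"]).T@c["t"],(c["z_map"]>0).mean())
E
```

```text
pics
{'time': 0.0, 'qpos': array([ 1.04700314e+00,  3.42712090e-01,  1.52500211e+00, -2.07237581e-05,
        1.27540397e+00, -1.45995572e-01]), 'qvel': array([ 0.00043924, -0.00118344, -0.00105096,  0.00012111, -0.00069249,
       -0.00159319]), 'joint_efforts': array([ 1.45356520e-03, -4.31243455e+01, -2.44226807e+01,  7.18191988e-02,
        5.57570206e-02, -1.26895316e-04]), 'tool_pos': array([0.19343824, 0.48763044, 0.22605569]), 'tool_rot': array([-3.14008049e+00, -2.02321793e-04,  2.76380093e+00]), 'contact_force': array([0.08111201, 0.37212469, 0.80660313]), 'torque': array([-0.03159048, -0.04900015, -0.01021638]), 'grip_force': 0.0, 'opening': 0.09210226125630921}
scene 539.6244216737847 275.7379615849625 214.2258671670913 pos [1.13854863 0.74460891 1.10668961] 0.9961181972789116
side 482.5146874813256 283.23802007415225 203.3697778681865 pos [ 0.39086669 -0.98209391  1.07005359] 0.9959651360544217
```

View pics/scene0.png

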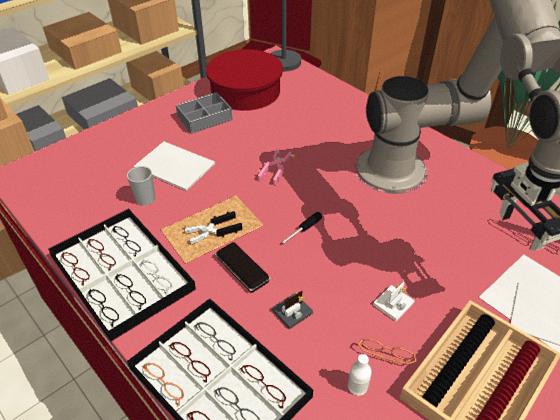

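View pics/side0.png

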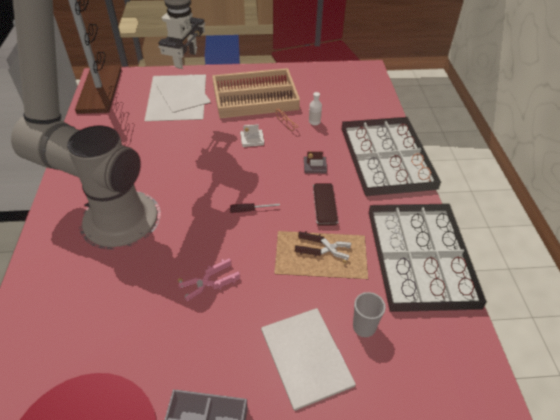

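The scene view shows the pliers on the cork mat around (212,228), with the handles towards the robot. The dark holder is at (292,308) with the white look-alike at (395,300), the driver is at (303,227) and the spec case at (242,267). In the side view the pliers are at (322,247) and the holder at (316,162).

Run:
```python
from h import *
def big(n,x0,y0,w,h,s):
    c=np.load(f"{n}0.npz"); im=c["color"][y0:y0+h,x0:x0+w]; return cv2.resize(im,None,fx=s,fy=s,interpolation=cv2.INTER_CUBIC)
a=big("scene",150,185,120,90,3.3);b=big("side",265,220,120,90,3.3);d=big("scene",262,275,60,60,5);e=big("side",290,140,60,60,5)
r1=np.hstack([a,b]); r2=np.hstack([d,e]); r2=cv2.copyMakeBorder(r2,0,0,0,r1.shape[1]-r2.shape[1],cv2.BORDER_CONSTANT)
cv2.imwrite("pics/crop.png",np.vstack([r1,r2])[:600])
for n,bx in (("scene",(150,185,280,275)),("side",(265,220,385,290))):
    c=np.load(f"{n}0.npz"); P=cloud(c); hsv=cv2.cvtColor(c["color"],cv2.COLOR_BGR2HSV)
    m=np.zeros(P.shape[:2],bool); m[bx[1]:bx[3],bx[0]:bx[2]]=1
    H,S,V=[hsv[...,i].astype(int) for i in range(3)]
    mat=m&(H>=8)&(H<=28)&(S>80)&(V>90)&(P[...,2]<.012)
    q=cv2.minAreaRect(P[mat][:,:2].astype(np.float32)*1000); print(n,"mat",q,np.median(P[mat][:,2]))
    up=m&(P[...,2]>.018)&(P[...,2]<.032)
    p=P[up]; v=V[up]; 
    # keep those near the mat
    k=cv2.pointPolygonTest
    box=cv2.boxPoints(q); ins=np.array([k(box,(float(x[0]*1000),float(x[1]*1000)),False)>=0 for x in p]); p=p[ins];v=v[ins]
    print(" pliers top z",np.percentile(p[:,2],[10,50,90]),len(p))
    for nm,kk in (("dark",v<70),("bright",v>110)):
        g=p[kk]; u,s,vt=np.linalg.svd(g[:,:2]-g[:,:2].mean(0),full_matrices=False); pr=(g[:,:2]-g[:,:2].mean(0))@vt.T
        print(" ",nm,len(g),g.mean(0),vt[0],np.ptp(pr,axis=0))
for n,bx in (("scene",(262,275,325,335)),("side",(295,145,340,180))):
    c=np.load(f"{n}0.npz"); P=cloud(c); hsv=cv2.cvtColor(c["color"],cv2.COLOR_BGR2HSV)
    m=np.zeros(P.shape[:2],bool); m[bx[1]:bx[3],bx[0]:bx[2]]=1
    base=m&(P[...,2]>.008)&(P[...,2]<.018); print(n,"base",cv2.minAreaRect(P[base][:,:2].astype(np.float32)*1000),base.sum())
    for z0,z1 in((.02,.034),(.034,.045),(.045,.058),(.058,.07)):
        g=P[m&(P[...,2]>z0)&(P[...,2]<z1)]
        if len(g)>4: print(z0,len(g),cv2.minAreaRect(g[:,:2].astype(np.float32)*1000),g[:,2].max())
    f=P[m&(P[...,2]>.059)&(P[...,2]<.07)]; print(np.round(f[::max(1,len(f)//15)],4).tolist())
    br=m&(hsv[...,0]>15)&(hsv[...,0]<32)&(hsv[...,1]>100)&(hsv[...,2]>90)&(P[...,2]>.03); print("brass",br.sum(),P[br].mean(0),np.argwhere(br)[:,::-1].mean(0))
```

```text
scene mat ((573.599853515625, -174.2914276123047), (163.47096252441406, 253.50315856933594), 82.16818237304688) 0.003738803603756224
 pliers top z [0.01956244 0.0238897  0.0285094 ] 428
  dark 223 [ 0.5484769  -0.14274698  0.02496403] [0.22412268 0.97456094] [0.07099158 0.07586703]
  bright 193 [ 0.61583271 -0.16565468  0.02264719] [ 0.96116337 -0.27598003] [0.13020285 0.07007994]
side mat ((573.7359619140625, -172.61419677734375), (156.2512664794922, 251.23284912109375), 82.37511444091797) 0.002045371469640298
 pliers top z [0.01923461 0.02297619 0.02692185] 385
  dark 82 [ 0.54259959 -0.15189172  0.02202669] [-0.10064533 -0.99492237] [0.062658   0.06716273]
  bright 190 [ 0.60233286 -0.1648544   0.0222299 ] [ 0.90777078 -0.41946657] [0.15419419 0.06388332]
scene base ((609.5079956054688, 161.24392700195312), (97.02554321289062, 148.53126525878906), 14.987691879272461) 469
0.02 203 ((595.8771362304688, 152.05410766601562), (160.36837768554688, 59.957855224609375), 75.21060180664062) 0.03396781502594567
0.034 46 ((608.6686401367188, 149.47854614257812), (48.879608154296875, 140.97456
[... 1387 characters left out ...]
9883, 48.35779571533203), 75.54634857177734) 0.05796801855923887
0.058 25 ((598.8421630859375, 187.71395874023438), (10.202496528625488, 51.43199157714844), 82.70100402832031) 0.06661040372438326
[[0.5771, 0.1956, 0.0597], [0.58, 0.1935, 0.0615], [0.5822, 0.1872, 0.0666], [0.5734, 0.1918, 0.059], [0.5765, 0.1904, 0.06], [0.5796, 0.1896, 0.0605], [0.5826, 0.1886, 0.0612], [0.5862, 0.1905, 0.0595], [0.5884, 0.1841, 0.0648], [0.5958, 0.19, 0.0593], [0.5979, 0.1834, 0.0649], [0.6013, 0.1841, 0.0641], [0.6052, 0.1879, 0.0607], [0.6118, 0.1883, 0.06], [0.6149, 0.1877, 0.0603], [0.6169, 0.1813, 0.0657], [0.5917, 0.1835, 0.0609]]
brass 7 [0.58240106 0.18333886 0.0543624 ] [310.         154.71428571]
```

View pics/crop.png

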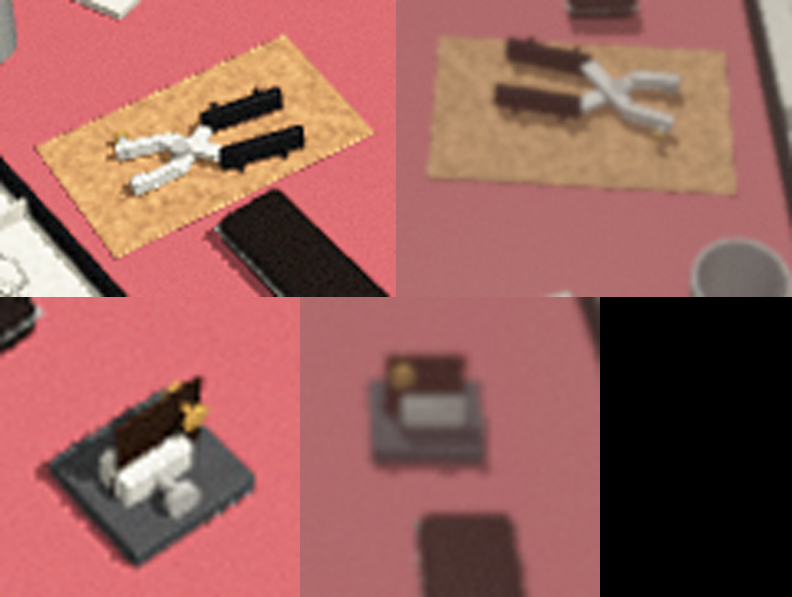

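The crop shows the pliers open, with the handles at -x and the jaws pointing roughly +x, and the adjustable die on one jaw. The flap has a brass stud near its -x edge, and the holder is yawed by a few degrees. Next I move the wrist camera over the holder, then over the pliers.

```bash
cat >> h.py <<'E'
def go(p,yaw_deg,roll=180.,pitch=0.):
    s=observe(); R0=Ro.from_euler('xyz',s["tool_rot"]); R1=Ro.from_euler('xyz',[roll,pitch,yaw_deg],degrees=True)
    t=R0.inv().apply(np.array(p)-s["tool_pos"]); d=(R0.inv()*R1).as_rotvec(degrees=True)
    print("travel",np.round(t,4).tolist(),"dr",np.round(d,2).tolist(),"rows",max(np.linalg.norm(t)/.0417,np.linalg.norm(d)/7.16).round(1))
def wrays(c,uv):
    uv=np.atleast_2d(uv).astype(float); d=uv-[c["cx"],c["cy"]]; d=d/[c["fx"],c["fy"]]; r=np.linalg.norm(d,axis=1,keepdims=True)+1e-12
    ray=np.hstack([np.sin(r)*d/r,np.cos(r)]); R=np.asarray(c["R"]); return ray@R, -R.T@c["t"]
def wpt(c,uv,z):
    ray,o=wrays(c,uv); return o+ray*((z-o[2])/ray[:,2:3])
def wcloud(c):
    z=c["z_map"]; v,u=np.mgrid[:z.shape[0],:z.shape[1]]; ray,o=wrays(c,np.stack([u.ravel(),v.ravel()],1))
    f=np.asarray(c["R"])[2]; k=ray@f; return (o+ray*(z.ravel()/k)[:,None]).reshape(*z.shape,3)
E
python3 -c "
from h import *
go([.48,.19,.26],171)"
```

```text
travel [-0.3761, -0.171, -0.0337] dr [-0.08, -0.02, -12.65] rows 9.9
```

Call:
{"op": "arm_command", "data": {"fingers": [-1,-1,-1,-1,-1,-1,-1,-1], "travel": [[-0.376,-0.171,-0.034],[-0.376,-0.171,-0.034],[-0.376,-0.171,-0.034],[-0.376,-0.171,-0.034],[-0.376,-0.171,-0.034],[-0.376,-0.171,-0.034],[-0.376,-0.171,-0.034],[-0.376,-0.171,-0.034]], "dr": [[0,0,-12.6],[0,0,-12.6],[0,0,-12.6],[0,0,-12.6],[0,0,-12.6],[0,0,-12.6],[0,0,-12.6],[0,0,-12.6]]}}

```text
time: 0.77
tool_pos: [0.4211, 0.2508, 0.2536]
tool_rot: [-3.142, -0.0, 2.984]
contact_force: [1.0, 1.5, 0.3]
opening: 0.092
grip_force: 0.0
```

Run:
```python
from h import *
go([.48,.19,.26],171)
c=read_camera("wrist"); np.savez("w1.npz",**c); cv2.imwrite("pics/w1.png",c["color"]); print(c["fx"],c["cx"],c["cy"],-np.asarray(c["R"]).T@c["t"],np.asarray(c["R"])[2], observe()["tool_pos"])
```

```text
travel [-0.0678, -0.0508, -0.0064] dr [-0.0, -0.02, -0.05] rows 2.0
325.19226210127806 276.5675180025914 206.85276961925382 [0.34012747 0.2635919  0.41114986] [ 0.2996322  -0.04732123 -0.9528805 ] [0.42646927 0.24593178 0.25409453]
```

View pics/w1.png

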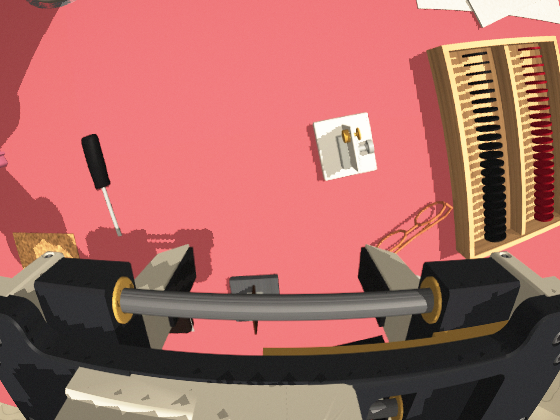

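The wrist view (image up is towards the robot) shows the holder at (255,290), mostly hidden by the gripper, and the white look-alike at (345,148). The tool must go further out so that the holder lies under the camera.

Call:
{"op": "arm_command", "data": {"fingers": [-1,-1,-1,-1,-1,-1,-1,-1], "travel": [[-0.221,-0.087,0],[-0.221,-0.087,0],[-0.221,-0.087,0],[-0.221,-0.087,0],[-0.221,-0.087,0],[-0.221,-0.087,0],[-0.221,-0.087,0],[-0.221,-0.087,0]], "dr": [[0,0,0],[0,0,0],[0,0,0],[0,0,0],[0,0,0],[0,0,0],[0,0,0],[0,0,0]]}}

```text
time: 1.48
tool_pos: [0.6253, 0.131, 0.2519]
tool_rot: [-3.141, -0.002, 2.981]
contact_force: [-0.3, 0.4, -0.6]
opening: 0.0917
grip_force: 0.0
```

Run:
```python
from h import *
c=read_camera("wrist"); np.savez("w2.npz",**c); print(observe()["tool_pos"])
go([.68,-.15,.26],171)
P=wcloud(c); hsv=cv2.cvtColor(c["color"],cv2.COLOR_BGR2HSV); H,S,V=[hsv[...,i].astype(int) for i in range(3)]
m=(abs(P[...,0]-.6)<.06)&(abs(P[...,1]-.188)<.055)&(c["z_map"]>0)
print("table z",np.median(P[m&(P[...,2]<.008)][:,2]))
def rect(k,n):
    g=P[k]; 
    if len(g)>4: print(n,len(g),cv2.minAreaRect(g[:,:2].astype(np.float32)*1000),np.median(g[:,2]))
rect(m&(P[...,2]>.010)&(P[...,2]<.018),"base")
rect(m&(P[...,2]>.061)&(P[...,2]<.067),"flaptop")
br=m&(H>15)&(H<32)&(S>110)&(V>90)&(P[...,2]>.03)&(P[...,2]<.062); rect(br,"brass")
g=P[br]; print(np.round(g.min(0),4),np.round(g.max(0),4))
ft=P[m&(P[...,2]>.061)&(P[...,2]<.067)]; q=np.polyfit(ft[:,0],ft[:,1],1); print("top line",q,np.degrees(np.arctan(q[0])),ft[:,0].min(),ft[:,0].max())
ys,xs=np.where(m); x0,y0,x1,y1=xs.min(),ys.min(),xs.max(),ys.max(); print(x0,y0,x1,y1)
cv2.imwrite("pics/w2c.png",cv2.resize(c["color"][y0:y1,x0:x1],None,fx=4,fy=4,interpolation=cv2.INTER_CUBIC)[:600,:800])
```

```text
[0.62439077 0.13198765 0.25254039]
travel [-0.0994, -0.2697, -0.0077] dr [-0.0, -0.13, -0.09] rows 6.9
table z -0.0004746495851790655
base 2329 ((602.9712524414062, 191.14666748046875), (70.48591613769531, 75.48111724853516), 85.22359466552734) 0.013438574405968129
flaptop 142 ((599.95947265625, 190.81346130371094), (3.233941078186035, 51.32147216796875), 84.38654327392578) 0.06319804995501402
brass 141 ((584.2649536132812, 193.3965606689453), (20.000308990478516, 14.171711921691895), 85.6803207397461) 0.05513221234862625
[0.5766 0.1831 0.0302] [0.592  0.2029 0.0587]
top line [-0.09836881  0.2497048 ] -5.618043099598152 0.5743591185404079 0.6254569151722753
266 94 559 419
```

View pics/w2c.png

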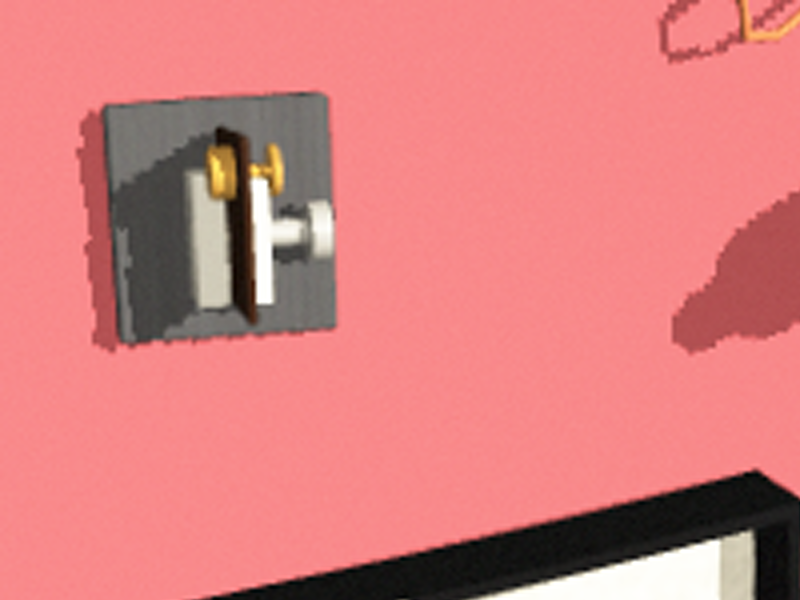

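The wrist crop shows the holder clearly: socket on the -y side (image left), cap on the +y side, and the clamp towards +x. From these points stud_mid is about (0.585, 0.192) with a holder yaw of about -5°, and the sizes match the given ones (20x14, 51x3.2, 75x70). Now the pliers.

Call:
{"op": "arm_command", "data": {"fingers": [-1,-1,-1,-1,-1,-1,-1,-1], "travel": [[-0.1,-0.29,0],[-0.1,-0.29,0],[-0.1,-0.29,0],[-0.1,-0.29,0],[-0.1,-0.29,0],[-0.1,-0.29,0],[-0.1,-0.29,0],[-0.1,-0.29,0]], "dr": [[0,0,0],[0,0,0],[0,0,0],[0,0,0],[0,0,0],[0,0,0],[0,0,0],[0,0,0]]}}

```text
time: 2.2
tool_pos: [0.6773, -0.1743, 0.2535]
tool_rot: [-3.14, -0.0, 2.981]
contact_force: [0.9, -0.1, -0.5]
opening: 0.0919
grip_force: 0.0
```

```bash
cat > pl.py <<'E'
from h import *
c=read_camera("wrist"); np.savez("w3.npz",**c); print(observe()["tool_pos"],observe()["tool_rot"])
P=wcloud(c); hsv=cv2.cvtColor(c["color"],cv2.COLOR_BGR2HSV); H,S,V=[hsv[...,i].astype(int) for i in range(3)]
m=(abs(P[...,0]-.575)<.13)&(abs(P[...,1]+.165)<.085)&(c["z_map"]>0)
mat=m&(H>=8)&(H<=28)&(S>70)&(V>90)&(P[...,2]<.012)
print("mat",cv2.minAreaRect(P[mat][:,:2].astype(np.float32)*1000),np.median(P[mat][:,2]))
for nm,k in (("dark",V<75),("bright",(V>120)&(S<70))):
    mk=(m&k&(P[...,2]>.02)&(P[...,2]<.035)).astype(np.uint8); n,l,st,_=cv2.connectedComponentsWithStats(mk)
    for i in range(1,n):
        if st[i,4]>60: g=P[l==i]; print(nm,st[i,4],cv2.minAreaRect(g[:,:2].astype(np.float32)*1000),np.median(g[:,2]),cv2.fitLine(g[:,:2].astype(np.float32),cv2.DIST_HUBER,0,.01,.01).ravel())
ys,xs=np.where(m); x0,y0,x1,y1=xs.min(),ys.min(),xs.max(),ys.max(); print(x0,y0,x1,y1)
cv2.imwrite("pics/w3c.png",cv2.resize(c["color"][y0:y1,x0:x1],None,fx=3,fy=3,interpolation=cv2.INTER_CUBIC)[:600,:800])
E
python3 pl.py
```

```text
[ 0.67735372 -0.1751083   0.2531161 ] [-3.13995398e+00 -3.61094336e-04  2.97953249e+00]
mat ((576.1531372070312, -172.45849609375), (150.91685485839844, 249.78335571289062), 82.3209228515625) 0.0025051577874960484
dark 532 ((537.9655151367188, -169.77528381347656), (14.225190162658691, 73.42290496826172), 75.28680419921875) 0.026179372904471976 [ 0.9650243  -0.2621604   0.5387774  -0.16822211]
dark 524 ((553.275634765625, -120.23866271972656), (13.723913192749023, 73.59952545166016), 70.67755126953125) 0.026116640605306357 [ 0.94262046 -0.3338663   0.5614748  -0.12497915]
bright 660 ((609.941162109375, -172.70045471191406), (21.66434097290039, 88.48391723632812), 41.480159759521484) 0.0223613920382017 [ 0.6610354  -0.7503547   0.6062472  -0.16795734]
bright 211 ((638.4151611328125, -154.02471923828125), (9.007344245910645, 41.47746276855469), 77.33878326416016) 0.021339579709797607 [ 0.97527057 -0.22101417  0.6393854  -0.15366402]
0 0 559 419
```

View pics/w3c.png

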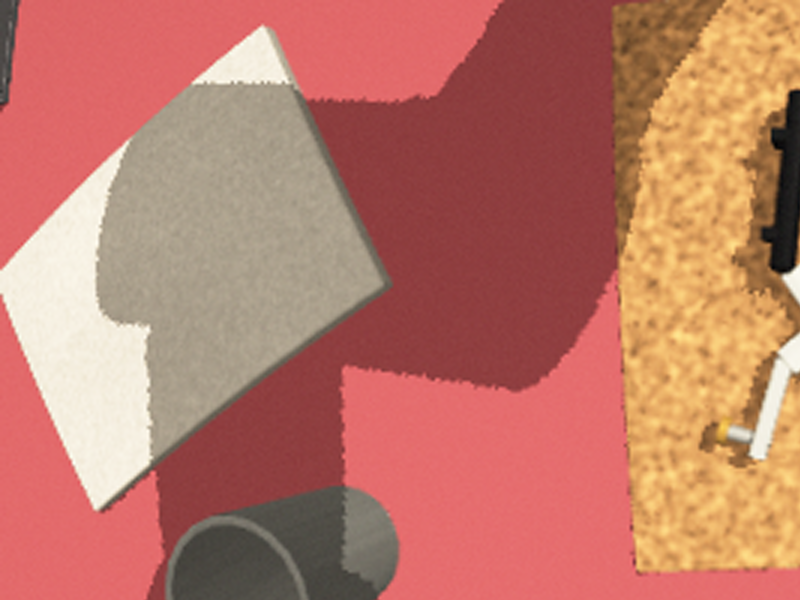

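The crop was badly framed: it shows the booklet, the tumbler and the mat's edge. The numbers agree, though: handles at (0.538,-0.170) and (0.553,-0.120), mean yaw -17.1°, and a 4.6° splay as expected. I still need the spec case's clearance to the +y finger.

Run:
```python
from h import *
c=dict(np.load("w3.npz")); P=wcloud(c); V=cv2.cvtColor(c["color"],cv2.COLOR_BGR2HSV)[...,2]
m=(P[...,2]>.02)&(P[...,2]<.036)&(V<90)&(abs(P[...,0]-.58)<.1)&(P[...,1]>-.11)&(P[...,1]<.12)
g=P[m]; q=cv2.minAreaRect(g[:,:2].astype(np.float32)*1000); print(len(g),q,cv2.boxPoints(q).tolist())
G=np.array([.5456,-.145]); a=np.radians(-17.1); X=np.array([np.cos(a),np.sin(a)]);Y=np.array([-X[1],X[0]])
l=(g[:,:2]-G); k=abs(l@X)<.025; print("near grip band",k.sum(), (l[k]@Y).min() if k.any() else None, "all", (l@Y).min(), (l@X)[(l@Y)<.075])
n=(P[...,2]>.02)&(P[...,2]<.033); l=P[n][:,:2]-G; u,v=l@X,l@Y; s=(abs(u)<.045)&(abs(v)<.045)
for lo in np.arange(-.045,.045,.005):
    t=s&(u>=lo)&(u<lo+.005); print(round(lo,3),t.sum(),np.round([v[t].min(),v[t].max()],4) if t.any() else "")
go([.5456,-.145,.12],162.9)
```

```text
5461 ((599.8322143554688, -22.834800720214844), (217.20945739746094, 98.03450012207031), 70.95063018798828) [[518.0525512695312, -109.49369812011719], [610.7184448242188, -141.49046325683594], [681.6118774414062, 63.8240966796875], [588.9459838867188, 95.82086181640625]]
near grip band 3313 0.0318823424752407 all 0.025829861579446754 [-0.03657176 -0.03673146 -0.03554625 -0.03571531 -0.03581431 -0.03434698
 -0.03434008 -0.03468289 -0.03320052 -0.03315534 -0.03367672 -0.03168981
 -0.03231466 -0.03271411 -0.03039464 -0.03103071 -0.02938037 -0.02990768
 -0.02835612 -0.02875756 -0.02724446 -0.02582051 -0.02507188 -0.01909666
 -0.01899971 -0.01773333 -0.01781993 -0.01636322 -0.01676022 -0.01609697
 -0.01535226]
-0.045 0 
-0.04 24 [-0.0293  0.0296]
-0.035 68 [-0.0295  0.0301]
-0.03 72 [-0.0293  0.0311]
-0.025 73 [-0.0341  0.0305]
-0.02 111 [-0.0339  0.0345]
-0.015 71 [-0.0291  0.0295]
-0.01 72 [-0.0296  0.0292]
-0.005 78 [-0.0294  0.0298]
-0.0 74 [-0.0287  0.0292]
0.005 75 [-0.0292  0.0286]
0.01 71 [-0.0285  0.0283]
0.015 80 [-0.0331  0.029 ]
0.02 106 [-0.0329  0.0326]
0.025 76 [-0.0277  0.0319]
0.03 89 [-0.0281  0.0284]
0.035 68 [-0.0263  0.0267]
0.04 56 [0.0019 0.0206]
travel [0.1348, 0.0087, 0.1332] dr [-0.1, -0.01, 7.81] rows 4.5
```

Everything is centred on the grip point to within 1 mm, the stops are at ±22 mm, and the case stays clear beyond 75 mm. I move above the grip with the fingers partly closed.

Call:
{"op": "arm_command", "data": {"fingers": [-0.65,-0.65,-0.65,-0.65,-0.65,-0.65,-0.65], "travel": [[0.135,0.009,0.133],[0.135,0.009,0.133],[0.135,0.009,0.133],[0.135,0.009,0.133],[0.135,0.009,0.133],[0.135,0.009,0.133],[0.135,0.009,0.133]], "dr": [[0,0,7.8],[0,0,7.8],[0,0,7.8],[0,0,7.8],[0,0,7.8],[0,0,7.8],[0,0,7.8]], "squeeze": 15}}

```text
time: 2.83
tool_pos: [0.5454, -0.1382, 0.1211]
tool_rot: [3.141, -0.001, 2.849]
contact_force: [0.0, 0.4, 0.6]
opening: 0.0756
grip_force: 0.0
```

```bash
python3 -c "
from h import *
print(observe()['opening']);go([.5456,-.145,.03],162.9);go([.5456,-.145,.007],162.9)"
```

```text
0.0756190384222613
travel [-0.0022, -0.0065, 0.0911] dr [0.03, -0.03, 0.34] rows 2.2
travel [-0.0022, -0.0065, 0.1141] dr [0.03, -0.03, 0.34] rows 2.7
```

Call:
{"op": "arm_command", "data": {"fingers": [-0.65,-0.65,-0.65,-0.65], "travel": [[0,0,0.04],[0,0,0.07],[0,0,0.07],[0,0,0.07]], "dr": [[0,0,0],[0,0,0],[0,0,0],[0,0,0]]}}

```text
time: 3.17
tool_pos: [0.5469, -0.1396, 0.0511]
tool_rot: [3.141, -0.0, 2.848]
contact_force: [0.4, -0.0, 1.3]
opening: 0.0757
grip_force: 0.0
```

```bash
python3 -c "
from h import *
print(observe()['opening'],observe()['tool_pos']);go([.5456,-.145,.007],162.9)"
```

```text
0.07568848896158438 [ 0.54693102 -0.13959474  0.05106023]
travel [-0.0003, -0.0056, 0.0441] dr [0.01, -0.01, 0.3] rows 1.1
```

Call:
{"op": "arm_command", "data": {"fingers": [-0.65,-0.65,-0.65,-0.65,-0.65], "travel": [[0,-0.0055,0.01],[0,-0.0055,0.03],[0,-0.0055,0.0435],[0,-0.0055,0.0435],[0,-0.0055,0.0435]], "dr": [[0,0,0.3],[0,0,0.3],[0,0,0.3],[0,0,0.3],[0,0,0.3]]}}

```text
time: 3.58
tool_pos: [0.5454, -0.1458, 0.0082]
tool_rot: [-3.141, 0.002, 2.842]
contact_force: [0.6, -0.5, 0.3]
opening: 0.0757
grip_force: 0.0
```

```bash
python3 -c "
from h import *
print(observe()['contact_force'],observe()['tool_pos']);go([.5456,-.145,.007],162.9)"
```

```text
[ 0.55359159 -0.47586628  0.345094  ] [ 0.54535464 -0.14582963  0.00819497]
travel [0.0, 0.0009, 0.0012] dr [-0.01, 0.1, -0.06] rows 0.0
```

Call:
{"op": "arm_command", "data": {"fingers": [-0.65,-0.4,-0.25,-0.17,-0.17,-0.17,-0.17], "travel": [[0,0.001,0.002],[0,0.001,0.002],[0,0.001,0.002],[0,0.001,0.002],[0,0.001,0.002],[0,0.001,0.002],[0,0.001,0.002]], "dr": [[0,0,0],[0,0,0],[0,0,0],[0,0,0],[0,0,0],[0,0,0],[0,0,0]], "squeeze": 15}}

```text
time: 4.17
tool_pos: [0.5452, -0.1447, 0.0058]
tool_rot: [-3.141, 0.001, 2.842]
contact_force: [-2.4, -1.3, 5.4]
opening: 0.0541
grip_force: 9.4
```

Call:
{"op": "arm_command", "data": {"fingers": [-0.17,-0.17,-0.17,-0.17,-0.17,-0.17,-0.17], "travel": [[0,0,-0.005],[0,0,-0.02],[0,0,-0.04],[0,0,-0.07],[0,0,-0.1],[0,0,-0.11],[0,0,-0.11]], "dr": [[0,0,0],[0,0,0],[0,0,0],[0,0,0],[0,0,0],[0,0,0],[0,0,0]]}}

```text
time: 4.75
tool_pos: [0.5462, -0.1448, 0.1177]
tool_rot: [-3.141, 0.005, 2.842]
contact_force: [0.7, -0.2, -1.9]
opening: 0.0538
grip_force: 7.5
```

Run:
```python
from h import *
s=observe(); print(s['contact_force'],s['torque'],s['opening'])
for n in("scene","side"):
    c=read_camera(n); np.savez(n+"4.npz",**c)
c=dict(np.load("side4.npz")); d=dict(np.load("scene4.npz"))
a=cv2.resize(d["color"][150:270,150:280],(390,360),interpolation=2); b=cv2.resize(c["color"][180:300,260:390],(390,360),interpolation=2)
cv2.imwrite("pics/lift.png",np.hstack([a,b]))
go([.43,.09,.13],175); go([.416,.207,.13],175)
```

```text
[ 0.65434862 -0.24107489 -1.89476611] [ 0.04855373 -0.04657221  0.01200236] 0.05382668929251914
travel [0.178, 0.19, -0.0156] dr [0.03, -0.08, -12.15] rows 6.3
travel [0.2259, 0.2976, -0.0155] dr [0.03, -0.08, -12.15] rows 9.0
```

View pics/lift.png

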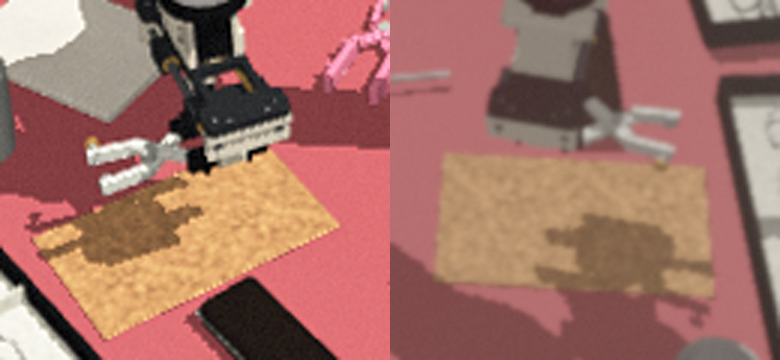

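The pliers are held level with the jaws open, and the load reads 1.9 N, about their weight. I carry them to the approach position.

Call:
{"op": "arm_command", "data": {"fingers": [-0.17,-0.17,-0.17,-0.17,-0.17,-0.17,-0.17,-0.17], "travel": [[0.018,0.024,-0.016],[0.048,0.063,-0.016],[0.078,0.103,-0.016],[0.108,0.142,-0.016],[0.138,0.182,-0.016],[0.168,0.222,-0.016],[0.198,0.261,-0.016],[0.218,0.287,-0.016]], "dr": [[0,0,-1],[0,0,-3],[0,0,-5],[0,0,-7],[0,0,-9],[0,0,-11],[0,0,-12.1],[0,0,-12.1]]}}

```text
time: 5.52
tool_pos: [0.4321, 0.1592, 0.129]
tool_rot: [-3.141, -0.004, 3.054]
contact_force: [1.1, 0.2, -1.6]
opening: 0.0538
grip_force: 7.5
```

Call:
{"op": "arm_command", "data": {"fingers": [-0.17,-0.17,-0.17], "travel": [[0,0,0],[0,0,0],[0,0,0]], "dr": [[0,0,0],[0,0,0],[0,0,0]]}}

```text
time: 5.77
tool_pos: [0.4336, 0.1578, 0.1296]
tool_rot: [-3.141, -0.003, 3.055]
contact_force: [0.8, -0.3, -0.9]
opening: 0.0539
grip_force: 7.3
```

Run:
```python
from h import *
s=observe(); print(s['tool_pos'],s['tool_rot'],s['opening']); go([.416,.207,.06],175); go([.416,.207,.041],175)
T=s['tool_pos']; R=Ro.from_euler('xyz',s['tool_rot']).as_matrix(); X=-R[:,0]; Y=R[:,1]
for n in("scene","side"):
    c=read_camera(n); P=cloud(c); V=cv2.cvtColor(c["color"],cv2.COLOR_BGR2HSV)
    l=P-T; u=l@X; v=l@Y; w=l[...,2]
    m=(u>.07)&(u<.13)&(abs(v)<.03)&(abs(w)<.05)&(c["z_map"]>0)
    print(n,m.sum())
    for lo in np.arange(.06,.13,.01):
        for sd in (1,-1):
            k=(u>lo)&(u<lo+.01)&(v*sd>0)&(abs(v)<.035)&(abs(w)<.05)&(c["z_map"]>0)&(V[...,1]<90)
            if k.sum()>3: print(round(lo,2),sd,k.sum(),"v",np.round(np.percentile(v[k],[5,50,95]),4),"w95",np.round(np.percentile(w[k],90),4))
    k=(u>.06)&(u<.18)&(abs(v)<.035)&(abs(w)<.05); print("tip u",u[k].max())
```

```text
[0.43359836 0.15775557 0.12964225] [-3.14059254e+00 -2.69680930e-03  3.05467594e+00] 0.05393421873850269
travel [0.0216, 0.0476, 0.0697] dr [-0.06, -0.15, 0.02] rows 2.1
travel [0.0216, 0.0476, 0.0887] dr [-0.06, -0.15, 0.02] rows 2.5
scene 231
0.06 1 29 v [0.0005 0.0067 0.0141] w95 0.0186
0.06 -1 17 v [-0.0158 -0.0087 -0.0015] w95 0.0199
0.07 1 28 v [0.0006 0.0066 0.018 ] w95 0.0179
0.07 -1 31 v [-0.0198 -0.0124 -0.0018] w95 0.0199
0.08 1 21 v [0.0137 0.0194 0.0217] w95 0.0179
0.08 -1 20 v [-0.0211 -0.0164 -0.0131] w95 0.0175
0.09 1 18 v [0.0156 0.0201 0.0216] w95 0.0174
0.09 -1 25 v [-0.0244 -0.017  -0.0144] w95 0.0185
0.1 1 25 v [0.0125 0.0209 0.0231] w95 0.0173
0.1 -1 24 v [-0.0332 -0.0207 -0.0163] w95 0.0161
0.11 1 20 v [0.0129 0.0198 0.0245] w95 0.0167
0.11 -1 18 v [-0.0251 -0.0199 -0.0181] w95 0.0165
tip u 0.11724667220278266
side 143
0.06 -1 21 v [-0.0183 -0.0104 -0.0018] w95 0.0183
0.07 1 16 v [0.0049 0.0112 0.0195] w95 0.0134
0.07 -1 24 v [-0.0243 -0.0208 -0.0108] w95 0.0182
0.08 1 14 v [0.0101 0.0136 0.0167] w95 0.0149
0.08 -1 14 v [-0.0268 -0.023  -0.0197] w95 0.0167
0.09 1 12 v [0.0089 0.0128 0.0192] w95 0.014
0.09 -1 14 v [-0.0269 -0.0235 -0.0189] w95 0.0155
0.1 1 19 v [0.0093 0.0137 0.023 ] w95 0.0168
0.1 -1 17 v [-0.0315 -0.0256 -0.0212] w95 0.015
0.11 1 10 v [0.0116 0.0139 0.0208] w95 0.0163
0.11 -1 5 v [-0.0275 -0.0259 -0.0227] w95 0.0137
tip u 0.11380263291305244
```

The jaws sit as expected: the tip is 117 mm ahead of the grip, they are centred, and there is about 1 mm of droop. I drop to stud height, 60 mm short of the stud.

Call:
{"op": "arm_command", "data": {"fingers": [-0.17,-0.17,-0.17,-0.17,-0.17,-0.17,-0.17], "travel": [[0.012,0.024,0.01],[0.022,0.048,0.03],[0.022,0.048,0.06],[0.022,0.048,0.085],[0.022,0.048,0.0885],[0.022,0.048,0.0885],[0.022,0.048,0.0885]], "dr": [[0,0,0],[0,0,0],[0,0,0],[0,0,0],[0,0,0],[0,0,0],[0,0,0]]}}

```text
time: 6.45
tool_pos: [0.4177, 0.2069, 0.0432]
tool_rot: [3.141, 0.001, 3.052]
contact_force: [0.4, -0.3, -1.2]
opening: 0.0536
grip_force: 7.3
```

Run:
```python
from h import *
s=observe(); print(s['tool_pos'],s['tool_rot'],s['opening'],s['contact_force']); go([.4754,.2016,.041],175)
T=s['tool_pos']; R=Ro.from_euler('xyz',s['tool_rot']).as_matrix(); X=-R[:,0]; Y=R[:,1]
c=read_camera("scene"); P=cloud(c); h=cv2.cvtColor(c["color"],cv2.COLOR_BGR2HSV)
l=P-T; u=l@X; v=l@Y; z=P[...,2]
k=(abs(u-.105)<.012)&(abs(v)<.03)&(z>.035)&(h[...,1]<90); print("jaws top z",np.percentile(z[k],90),"v",np.median(v[k&(v>0)]),np.median(v[k&(v<0)]))
f=(u>.12)&(u<.22)&(abs(v)<.03)&(z>.061)&(z<.068); print("flap top v",np.percentile(v[f],[10,50,90]),"u",u[f].min(),u[f].max(),f.sum())
cv2.imwrite("pics/app.png",cv2.resize(c["color"][230:340,230:380],None,fx=4,fy=4,interpolation=2))
```

```text
[0.41774562 0.20688708 0.04321344] [3.14133818e+00 5.57880123e-04 3.05160675e+00] 0.05362716589052156 [ 0.3792722  -0.30803059 -1.18177502]
travel [-0.0579, -0.0001, 0.0022] dr [0.01, 0.03, -0.16] rows 1.4
jaws top z 0.06073363920023659 v 0.02022902518595477 -0.019168362726850553
flap top v [-0.00136129  0.00030323  0.00225343] u 0.15983787252860096 0.20933639948896207 33
```

View pics/app.png

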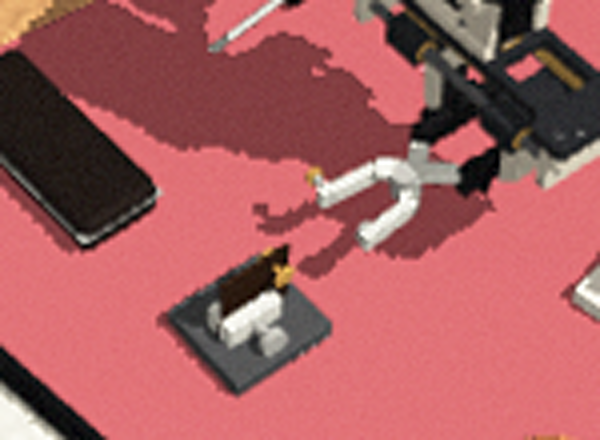

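The view shows the jaws straddling the flap plane, with the flap's top line on the jaw centre line to within 0.5 mm. I move in level by 59 mm.

Call:
{"op": "arm_command", "data": {"fingers": [-0.17,-0.17,-0.17,-0.17,-0.17,-0.17,-0.17,-0.17], "travel": [[-0.005,0,0.002],[-0.015,0,0.002],[-0.025,0,0.002],[-0.035,0,0.002],[-0.045,0,0.002],[-0.053,0,0.002],[-0.059,0,0.002],[-0.059,0,0.002]], "dr": [[0,0,0],[0,0,0],[0,0,0],[0,0,0],[0,0,0],[0,0,0],[0,0,0],[0,0,0]]}}

```text
time: 7.17
tool_pos: [0.4771, 0.2023, 0.0406]
tool_rot: [3.141, 0.001, 3.053]
contact_force: [0.4, 0.9, -1.1]
opening: 0.0539
grip_force: 7.3
```

Call:
{"op": "arm_command", "data": {"fingers": [-0.19,-0.21], "travel": [[0,0,0],[0,0,0]], "dr": [[0,0,0],[0,0,0]], "squeeze": 15}}

```text
time: 7.33
tool_pos: [0.4749, 0.2024, 0.0404]
tool_rot: [-3.141, -0.001, 3.054]
contact_force: [0.0, 0.4, -1.8]
opening: 0.0553
grip_force: 6.5
```

That command opened the fingers slightly, which is harmless. Now I close gradually and feel the lateral force.

Call:
{"op": "arm_command", "data": {"fingers": [-0.17,-0.13,-0.1,-0.07,-0.04,-0.02,0.0,0.0], "travel": [[0,0,0],[0,0,0],[0,0,0],[0,0,0],[0,0,0],[0,0,0],[0,0,0],[0,0,0]], "dr": [[0,0,0],[0,0,0],[0,0,0],[0,0,0],[0,0,0],[0,0,0],[0,0,0],[0,0,0]], "squeeze": 14}}

```text
time: 8.0
tool_pos: [0.4753, 0.2026, 0.0406]
tool_rot: [3.141, -0.0, 3.054]
contact_force: [-0.5, 2.7, -0.5]
opening: 0.046
grip_force: 10.5
```

Call:
{"op": "arm_command", "data": {"fingers": [0.02,0.02], "travel": [[0,0,0],[0,0,0]], "dr": [[0,0,0],[0,0,0]]}}

```text
time: 8.17
tool_pos: [0.4752, 0.2027, 0.0406]
tool_rot: [3.141, -0.0, 3.054]
contact_force: [-1.0, 2.6, -1.7]
opening: 0.045
grip_force: 11.1
```

Call:
{"op": "arm_command", "data": {"fingers": [0.04,0.04], "travel": [[0,0,0],[0,0,0]], "dr": [[0,0,0],[0,0,0]]}}

```text
time: 8.33
tool_pos: [0.4753, 0.2026, 0.0406]
tool_rot: [3.141, -0.0, 3.054]
contact_force: [-1.7, 3.2, -1.8]
opening: 0.0441
grip_force: 11.4
```

A +y force on the tool means the cap-side jaw touched first, so I shift +y in small steps.

Call:
{"op": "arm_command", "data": {"fingers": [0.04,0.04,0.04], "travel": [[0,0.0005,0],[0,0.001,0],[0,0.001,0]], "dr": [[0,0,0],[0,0,0],[0,0,0]]}}

```text
time: 8.58
tool_pos: [0.4759, 0.2033, 0.0407]
tool_rot: [-3.142, 0.0, 3.053]
contact_force: [-1.3, 1.3, -1.4]
opening: 0.0442
grip_force: 10.2
```

Call:
{"op": "arm_command", "data": {"fingers": [0.04,0.04,0.04], "travel": [[0,0.0005,0],[0,0.001,0],[0,0.001,0]], "dr": [[0,0,0],[0,0,0],[0,0,0]]}}

```text
time: 8.83
tool_pos: [0.476, 0.2043, 0.0407]
tool_rot: [-3.142, 0.0, 3.053]
contact_force: [-0.3, 0.0, -1.6]
opening: 0.0446
grip_force: 9.7
```

Call:
{"op": "arm_command", "data": {"fingers": [0.06,0.06], "travel": [[0,0,0],[0,0,0]], "dr": [[0,0,0],[0,0,0]]}}

```text
time: 9.0
tool_pos: [0.4758, 0.2043, 0.0407]
tool_rot: [3.142, 0.0, 3.053]
contact_force: [-0.8, -0.5, -1.2]
opening: 0.0435
grip_force: 9.8
```

Call:
{"op": "arm_command", "data": {"fingers": [0.08,0.08], "travel": [[0,0,0],[0,0,0]], "dr": [[0,0,0],[0,0,0]]}}

```text
time: 9.17
tool_pos: [0.4757, 0.2043, 0.0406]
tool_rot: [3.142, 0.0, 3.053]
contact_force: [0.1, 1.1, -1.3]
opening: 0.0425
grip_force: 9.9
```

Call:
{"op": "arm_command", "data": {"fingers": [0.1,0.1], "travel": [[0,0,0],[0,0,0]], "dr": [[0,0,0],[0,0,0]]}}

```text
time: 9.33
tool_pos: [0.4757, 0.2044, 0.0406]
tool_rot: [3.141, -0.0, 3.054]
contact_force: [-0.1, 0.1, -1.2]
opening: 0.0414
grip_force: 10.2
```

Call:
{"op": "arm_command", "data": {"fingers": [0.115,0.115], "travel": [[0,0,0],[0,0,0]], "dr": [[0,0,0],[0,0,0]]}}

```text
time: 9.5
tool_pos: [0.4756, 0.2045, 0.0406]
tool_rot: [3.141, -0.0, 3.054]
contact_force: [-0.7, 0.9, -1.0]
opening: 0.0409
grip_force: 10.5
```

Call:
{"op": "arm_command", "data": {"fingers": [0.13,0.13], "travel": [[0,0,0],[0,0,0]], "dr": [[0,0,0],[0,0,0]]}}

```text
time: 9.67
tool_pos: [0.4756, 0.2045, 0.0406]
tool_rot: [3.141, -0.0, 3.054]
contact_force: [-0.6, 1.4, -1.2]
opening: 0.0402
grip_force: 10.9
```

Call:
{"op": "arm_command", "data": {"fingers": [0.145,0.145], "travel": [[0,0,0],[0,0,0]], "dr": [[0,0,0],[0,0,0]]}}

```text
time: 9.83
tool_pos: [0.4755, 0.2046, 0.0406]
tool_rot: [3.141, -0.0, 3.054]
contact_force: [-0.4, 2.2, -1.5]
opening: 0.0395
grip_force: 11.7
```

The cap jaw leads again, so I shift another 0.8 mm in +y.

Call:
{"op": "arm_command", "data": {"fingers": [0.145,0.145,0.145], "travel": [[0,0.0004,0],[0,0.0008,0],[0,0.0008,0]], "dr": [[0,0,0],[0,0,0],[0,0,0]]}}

```text
time: 10.08
tool_pos: [0.4757, 0.2051, 0.0406]
tool_rot: [-3.141, -0.0, 3.053]
contact_force: [-1.1, 0.5, -1.6]
opening: 0.0397
grip_force: 12.1
```

Call:
{"op": "arm_command", "data": {"fingers": [0.16,0.16], "travel": [[0,0,0],[0,0,0]], "dr": [[0,0,0],[0,0,0]]}}

```text
time: 10.25
tool_pos: [0.4756, 0.2051, 0.0405]
tool_rot: [-3.141, -0.0, 3.053]
contact_force: [-1.3, 0.4, -1.6]
opening: 0.0394
grip_force: 14.0
```

Both jaws bear now: the grip is at the 14 N limit and Fy is about 0. I raise the limit slightly and step on.

Call:
{"op": "arm_command", "data": {"fingers": [0.165,0.17,0.175,0.175], "travel": [[0,0,0],[0,0,0],[0,0,0],[0,0,0]], "dr": [[0,0,0],[0,0,0],[0,0,0],[0,0,0]], "squeeze": 15.5}}

```text
time: 10.58
tool_pos: [0.4754, 0.2051, 0.0405]
tool_rot: [-3.141, -0.001, 3.053]
contact_force: [-2.7, 0.3, -0.9]
opening: 0.0381
grip_force: 15.0
```

Call:
{"op": "arm_command", "data": {"fingers": [0.18,0.185,0.19,0.19], "travel": [[0,0,0],[0,0,0],[0,0,0],[0,0,0]], "dr": [[0,0,0],[0,0,0],[0,0,0],[0,0,0]], "squeeze": 16}}

```text
time: 10.92
tool_pos: [0.4753, 0.2051, 0.0405]
tool_rot: [-3.141, -0.001, 3.053]
contact_force: [-3.5, -0.7, -1.4]
opening: 0.0373
grip_force: 14.8
```

Call:
{"op": "arm_command", "data": {"fingers": [0.195,0.2,0.205,0.205], "travel": [[0,-0.0003,0],[0,-0.0004,0],[0,-0.0005,0],[0,-0.0005,0]], "dr": [[0,0,0],[0,0,0],[0,0,0],[0,0,0]], "squeeze": 16}}

```text
time: 11.25
tool_pos: [0.476, 0.2047, 0.0407]
tool_rot: [3.141, 0.001, 3.053]
contact_force: [-2.7, -0.2, -1.2]
opening: 0.037
grip_force: 12.9
```

Call:
{"op": "arm_command", "data": {"fingers": [0.21,0.215,0.215], "travel": [[0,-0.0002,0],[0,-0.0002,0],[0,-0.0002,0]], "dr": [[0,0,0],[0,0,0],[0,0,0]], "squeeze": 15}}

```text
time: 11.5
tool_pos: [0.4765, 0.2045, 0.0408]
tool_rot: [3.141, 0.002, 3.053]
contact_force: [0.3, -0.9, -1.9]
opening: 0.0362
grip_force: 11.0
```

The grip force fell back to the free-spring level, so the stud has clicked. I open to carry width and back out.

Call:
{"op": "arm_command", "data": {"fingers": [0.15,0.1,0.05,0.0,-0.05,-0.1,-0.15,-0.17], "travel": [[0,0,0],[0,0,0],[0,0,0],[0,0,0],[0,0,0],[0,0,0],[0,0,0],[0,0,0]], "dr": [[0,0,0],[0,0,0],[0,0,0],[0,0,0],[0,0,0],[0,0,0],[0,0,0],[0,0,0]], "squeeze": 15}}

```text
time: 12.17
tool_pos: [0.4757, 0.2045, 0.0406]
tool_rot: [3.142, 0.0, 3.054]
contact_force: [0.7, 1.0, -1.8]
opening: 0.0528
grip_force: 7.5
```

Call:
{"op": "arm_command", "data": {"fingers": [-0.17,-0.17,-0.17,-0.17,-0.17,-0.17,-0.17,-0.17], "travel": [[0.003,0,0],[0.012,0,0],[0.022,0,0],[0.032,0,0],[0.044,0,0],[0.056,0,0],[0.06,0,0],[0.06,0,0]], "dr": [[0,0,0],[0,0,0],[0,0,0],[0,0,0],[0,0,0],[0,0,0],[0,0,0],[0,0,0]]}}

```text
time: 12.83
tool_pos: [0.4143, 0.2099, 0.0407]
tool_rot: [-3.141, -0.001, 3.055]
contact_force: [0.3, -0.4, -1.6]
opening: 0.0533
grip_force: 7.1
```

Run:
```python
from h import *
s=observe(); print(s['tool_pos'],s['opening'],s['contact_force'])
c=read_camera("scene"); d=dict(np.load("scene0.npz"))
a,b=[cv2.resize(x["color"][280:330,265:325],(390,325),interpolation=2) for x in(d,c)]
e=cv2.resize(c["color"][185:335,210:390],(780,270*780//(780)),interpolation=2) if 0 else None
cv2.imwrite("pics/clk.png",np.hstack([a,b]))
for x in(d,c):
    P=cloud(x); h=cv2.cvtColor(x["color"],cv2.COLOR_BGR2HSV); m=np.zeros(h.shape[:2],bool); m[285:325,270:320]=1
    br=m&(h[...,0]>15)&(h[...,0]<32)&(h[...,1]>100)&(h[...,2]>90)&(P[...,2]>.03); print(br.sum(),P[br].min(0),P[br].max(0))
go([.43,.16,.13],175)
```

```text
[0.4142996  0.20990688 0.04070257] 0.05333209329375566 [ 0.31601335 -0.44935499 -1.57929103]
22 [0.57612508 0.18467819 0.04470944] [0.59208537 0.20410993 0.06165365]
22 [0.57590824 0.18450904 0.04347296] [0.59302301 0.20349077 0.0687276 ]
travel [-0.0188, -0.0485, -0.0891] dr [0.01, 0.02, -0.0] rows 2.5
```

View pics/clk.png

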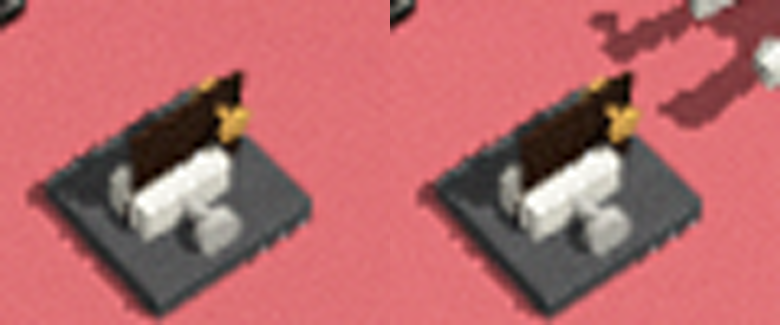

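The stud looks the same as before, so it has not clicked. The force drop at 36 mm was the falling part of the curve just before the snap point. I check that the pliers still sit right in the hand, then go in again and press a little deeper.

Run:
```python
from h import *
s=observe(); T=s['tool_pos']; R=Ro.from_euler('xyz',s['tool_rot']).as_matrix(); X=-R[:,0]; Y=R[:,1]
c=read_camera("scene"); P=cloud(c); h=cv2.cvtColor(c["color"],cv2.COLOR_BGR2HSV)
l=P-T; u=l@X; v=l@Y; z=P[...,2]
k=(u>.06)&(u<.14)&(abs(v)<.035)&(z>.035)&(h[...,1]<90)
print("tip",u[k].max())
for lo in(.08,.09,.10,.11):
    q=k&(u>lo)&(u<lo+.01); print(lo,"top z",np.percentile(z[q],90),"v",np.median(v[q&(v>0)]),np.median(v[q&(v<0)]))
f=(u>.12)&(u<.22)&(abs(v)<.03)&(z>.061)&(z<.068); print("flap top v",np.percentile(v[f],[10,50,90]),"u",u[f].min(),u[f].max(),f.sum())
```

```text
tip 0.11707082348764904
0.08 top z 0.058348829342581045 v 0.01823354835276623 -0.016943148589286198
0.09 top z 0.059310199913880986 v 0.01936032426244906 -0.017403881587186157
0.1 top z 0.05937271882144828 v 0.020790693851175594 -0.019387624419108275
0.11 top z 0.059392915068876 v 0.019380208702447704 -0.019444420250865232
flap top v [-0.00501599 -0.0028813  -0.00130552] u 0.16156413360118388 0.2114754992540769 31
```

The pliers are unchanged in the hand. I re-enter.

Call:
{"op": "arm_command", "data": {"fingers": [-0.17,-0.17,-0.17,-0.17,-0.17,-0.17,-0.17,-0.17], "travel": [[-0.005,0,0],[-0.015,0,0],[-0.025,0,0],[-0.035,0,0],[-0.045,0,0],[-0.055,0,0],[-0.061,0,0],[-0.061,0,0]], "dr": [[0,0,0],[0,0,0],[0,0,0],[0,0,0],[0,0,0],[0,0,0],[0,0,0],[0,0,0]]}}

```text
time: 13.6
tool_pos: [0.4785, 0.2042, 0.0406]
tool_rot: [3.141, 0.001, 3.053]
contact_force: [0.2, 0.6, -0.9]
opening: 0.0536
grip_force: 7.1
```

Call:
{"op": "arm_command", "data": {"fingers": [-0.1,-0.04,0.02,0.06,0.1,0.12,0.14,0.145], "travel": [[0,0.0006,0],[0,0.0006,0],[0,0.0006,0],[0,0.0006,0],[0,0.0006,0],[0,0.0006,0],[0,0.0006,0],[0,0.0006,0]], "dr": [[0,0,0],[0,0,0],[0,0,0],[0,0,0],[0,0,0],[0,0,0],[0,0,0],[0,0,0]], "squeeze": 15}}

```text
time: 14.27
tool_pos: [0.4767, 0.2051, 0.0407]
tool_rot: [3.141, -0.0, 3.054]
contact_force: [0.1, 0.0, -1.3]
opening: 0.0396
grip_force: 10.7
```

Call:
{"op": "arm_command", "data": {"fingers": [0.16,0.165,0.17,0.175,0.175], "travel": [[0,-0.0001,0],[0,-0.0001,0],[0,-0.0002,0],[0,-0.0002,0],[0,-0.0002,0]], "dr": [[0,0,0],[0,0,0],[0,0,0],[0,0,0],[0,0,0]], "squeeze": 16}}

```text
time: 14.68
tool_pos: [0.4763, 0.2048, 0.0405]
tool_rot: [-3.141, -0.001, 3.053]
contact_force: [-2.0, 0.3, -2.0]
opening: 0.0381
grip_force: 14.6
```

Call:
{"op": "arm_command", "data": {"fingers": [0.18,0.19,0.2,0.205,0.205], "travel": [[0,-0.0001,0],[0,-0.0002,0],[0,-0.0004,0],[0,-0.0005,0],[0,-0.0005,0]], "dr": [[0,0,0],[0,0,0],[0,0,0],[0,0,0],[0,0,0]], "squeeze": 15.5}}

```text
time: 15.1
tool_pos: [0.4767, 0.2043, 0.0406]
tool_rot: [3.142, 0.0, 3.053]
contact_force: [-1.5, 0.1, -2.1]
opening: 0.0368
grip_force: 12.6
```

Call:
{"op": "arm_command", "data": {"fingers": [0.21,0.22,0.225,0.225], "travel": [[0,-0.0001,0],[0,-0.0002,0],[0,-0.0003,0],[0,-0.0003,0]], "dr": [[0,0,0],[0,0,0],[0,0,0],[0,0,0]], "squeeze": 14}}

```text
time: 15.43
tool_pos: [0.4774, 0.204, 0.0408]
tool_rot: [3.141, 0.001, 3.053]
contact_force: [0.8, 0.2, -0.8]
opening: 0.0354
grip_force: 10.5
```

Call:
{"op": "arm_command", "data": {"fingers": [0.235,0.245,0.245], "travel": [[0,-0.0001,0],[0,-0.0002,0],[0,-0.0002,0]], "dr": [[0,0,0],[0,0,0],[0,0,0]], "squeeze": 14}}

```text
time: 15.68
tool_pos: [0.4769, 0.2038, 0.0407]
tool_rot: [3.141, 0.001, 3.053]
contact_force: [0.8, -0.7, -1.7]
opening: 0.0351
grip_force: 10.6
```

Call:
{"op": "arm_command", "data": {"fingers": [0.255,0.265,0.265], "travel": [[0,-0.0001,0],[0,-0.0002,0],[0,-0.0002,0]], "dr": [[0,0,0],[0,0,0],[0,0,0]], "squeeze": 13.5}}

```text
time: 15.93
tool_pos: [0.4767, 0.2036, 0.0406]
tool_rot: [3.142, 0.0, 3.053]
contact_force: [0.7, 0.1, -1.4]
opening: 0.0339
grip_force: 10.8
```

Run:
```python
from h import *
print(observe()['opening'],observe()['grip_force'])
for n,b in(("scene",(280,330,265,325)),):
    c=read_camera(n); a=dict(np.load(n+"0.npz"))
    cv2.imwrite("pics/clk2.png",np.hstack([cv2.resize(x["color"][b[0]:b[1],b[2]:b[3]],(390,325),interpolation=2) for x in(a,c)]))
```

```text
0.03389665955978753 10.750904562883079
```

There is free travel at the spring level well past the earlier stop, which is consistent with a snap. I open, retreat and verify numerically.

Call:
{"op": "arm_command", "data": {"fingers": [0.2,0.15,0.1,0.05,0.0,-0.06,-0.12,-0.17], "travel": [[0,0.0003,0],[0,0.0006,0],[0,0.0008,0],[0,0.0008,0],[0,0.0008,0],[0,0.0008,0],[0,0.0008,0],[0,0.0008,0]], "dr": [[0,0,0],[0,0,0],[0,0,0],[0,0,0],[0,0,0],[0,0,0],[0,0,0],[0,0,0]], "squeeze": 15}}

```text
time: 16.65
tool_pos: [0.4767, 0.2044, 0.0406]
tool_rot: [3.141, 0.0, 3.054]
contact_force: [-0.5, 0.4, -1.9]
opening: 0.0531
grip_force: 8.0
```

Call:
{"op": "arm_command", "data": {"fingers": [-0.17,-0.17,-0.17,-0.17,-0.17,-0.17,-0.17,-0.17], "travel": [[0.003,0,0],[0.012,0,0],[0.022,0,0],[0.032,0,0],[0.044,0,0],[0.056,0,0],[0.06,0,0],[0.06,0,0]], "dr": [[0,0,0],[0,0,0],[0,0,0],[0,0,0],[0,0,0],[0,0,0],[0,0,0],[0,0,0]]}}

```text
time: 17.32
tool_pos: [0.4153, 0.2098, 0.0407]
tool_rot: [-3.141, -0.001, 3.055]
contact_force: [-0.5, -0.3, -2.0]
opening: 0.0538
grip_force: 7.1
```

Run:
```python
from h import *
b=(280,330,265,325); c=read_camera("scene"); d=dict(np.load("scene0.npz"))
cv2.imwrite("pics/clk3.png",np.hstack([cv2.resize(x["color"][b[0]:b[1],b[2]:b[3]],(390,325),interpolation=2) for x in(d,c)]))
for x in(d,c):
    P=cloud(x); h=cv2.cvtColor(x["color"],cv2.COLOR_BGR2HSV); m=np.zeros(h.shape[:2],bool); m[285:325,270:320]=1
    br=m&(h[...,0]>15)&(h[...,0]<32)&(h[...,1]>100)&(h[...,2]>90); print(br.sum(),np.argwhere(br)[:,::-1].tolist())
go([.43,.16,.13],175)
```

```text
22 [[296, 293], [297, 293], [298, 296], [299, 296], [301, 296], [298, 297], [299, 297], [300, 297], [301, 297], [302, 297], [299, 298], [300, 298], [301, 298], [302, 298], [299, 299], [300, 299], [301, 299], [299, 300], [300, 300], [301, 300], [299, 301], [300, 301]]
23 [[296, 293], [297, 293], [299, 295], [300, 295], [301, 295], [298, 296], [299, 296], [300, 296], [301, 296], [297, 297], [298, 297], [299, 297], [300, 297], [301, 297], [297, 298], [298, 298], [299, 298], [300, 298], [301, 298], [297, 299], [298, 299], [299, 299], [300, 299]]
travel [-0.0178, -0.0485, -0.0891] dr [0.01, 0.02, -0.0] rows 2.5
```

View pics/clk3.png

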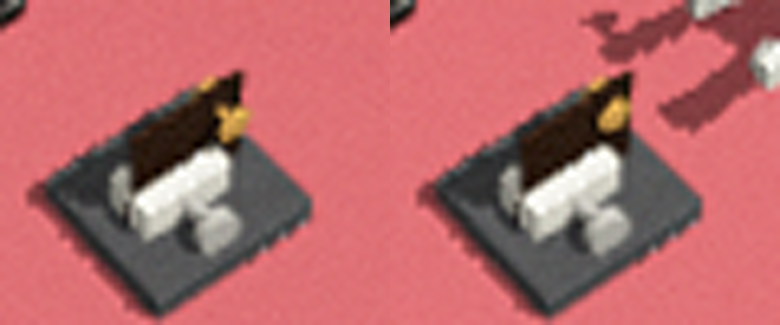

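The cap now sits against the flap, so the stud is shut. I lift and return the pliers to the mat.

Call:
{"op": "arm_command", "data": {"fingers": [-0.17,-0.17,-0.17,-0.17,-0.17,-0.17], "travel": [[0,0,-0.02],[0,0,-0.05],[0,0,-0.08],[0,0,-0.09],[0,0,-0.09],[0,0,-0.09]], "dr": [[0,0,0],[0,0,0],[0,0,0],[0,0,0],[0,0,0],[0,0,0]]}}

```text
time: 17.87
tool_pos: [0.4175, 0.2097, 0.1308]
tool_rot: [3.141, 0.001, 3.053]
contact_force: [0.3, 0.0, -1.9]
opening: 0.054
grip_force: 7.2
```

```bash
python3 -c "
from h import *
print(observe()['tool_pos']);go([.5454,-.1447,.13],162.9)"
```

```text
[0.41745193 0.20967816 0.13079821]
travel [-0.1587, -0.3417, 0.0008] dr [0.04, 0.08, 12.04] rows 9.0
```

Call:
{"op": "arm_command", "data": {"fingers": [-0.17,-0.17,-0.17,-0.17,-0.17,-0.17,-0.17,-0.17], "travel": [[-0.008,-0.016,0],[-0.022,-0.047,0],[-0.037,-0.08,0],[-0.053,-0.114,0],[-0.069,-0.148,0],[-0.085,-0.182,0],[-0.1,-0.216,0],[-0.115,-0.248,0]], "dr": [[0,0,0.5],[0,0,1.5],[0,0,3],[0,0,4.5],[0,0,6],[0,0,8],[0,0,10],[0,0,12]]}}

```text
time: 18.53
tool_pos: [0.5092, -0.0495, 0.1287]
tool_rot: [-3.141, -0.003, 2.842]
contact_force: [0.2, -0.5, -2.1]
opening: 0.0537
grip_force: 7.2
```

```bash
python3 -c "
from h import *
print(observe()['tool_pos']);go([.5454,-.1447,.13],162.9)"
```

```text
[ 0.50920533 -0.04949817  0.12873449]
travel [-0.0627, -0.0803, -0.0014] dr [-0.01, -0.17, -0.07] rows 2.4
```

Call:
{"op": "arm_command", "data": {"fingers": [-0.17,-0.17,-0.17,-0.17,-0.17,-0.17], "travel": [[-0.02,-0.025,0],[-0.04,-0.051,0],[-0.055,-0.071,0],[-0.061,-0.079,0],[-0.061,-0.079,0],[-0.061,-0.079,0]], "dr": [[0,0,0],[0,0,0],[0,0,0],[0,0,0],[0,0,0],[0,0,0]]}}

```text
time: 19.03
tool_pos: [0.5439, -0.1402, 0.1291]
tool_rot: [3.141, -0.003, 2.843]
contact_force: [0.4, 0.3, -2.0]
opening: 0.0535
grip_force: 7.2
```

```bash
python3 -c "
from h import *
print(observe()['tool_pos']);go([.5454,-.1447,.03],162.9);go([.5454,-.1447,.0065],162.9)"
```

```text
[ 0.54385796 -0.14019656  0.12907681]
travel [-0.0031, -0.0039, 0.0991] dr [0.05, -0.19, 0.0] rows 2.4
travel [-0.0032, -0.004, 0.1226] dr [0.05, -0.19, 0.0] rows 2.9
```

Call:
{"op": "arm_command", "data": {"fingers": [-0.17,-0.17,-0.17,-0.17,-0.17,-0.17,-0.17,-0.17], "travel": [[-0.003,-0.004,0.02],[-0.003,-0.004,0.05],[-0.003,-0.004,0.08],[-0.003,-0.004,0.1],[-0.003,-0.004,0.11],[-0.003,-0.004,0.117],[-0.003,-0.004,0.12],[-0.003,-0.004,0.12]], "dr": [[0,0,0],[0,0,0],[0,0,0],[0,0,0],[0,0,0],[0,0,0],[0,0,0],[0,0,0]]}}

```text
time: 19.7
tool_pos: [0.5468, -0.1451, 0.0109]
tool_rot: [3.141, 0.0, 2.845]
contact_force: [-0.2, -0.8, -1.6]
opening: 0.0538
grip_force: 7.2
```

Call:
{"op": "arm_command", "data": {"fingers": [-0.17,-0.17,-0.17], "travel": [[0,0,0.001],[0,0,0.002],[0,0,0.002]], "dr": [[0,0,0],[0,0,0],[0,0,0]]}}

```text
time: 19.95
tool_pos: [0.547, -0.1458, 0.0094]
tool_rot: [-3.142, 0.002, 2.844]
contact_force: [0.2, -0.2, -2.3]
opening: 0.0538
grip_force: 7.2
```

Call:
{"op": "arm_command", "data": {"fingers": [-0.17,-0.17,-0.17], "travel": [[0,0,0.0015],[0,0,0.003],[0,0,0.003]], "dr": [[0,0,0],[0,0,0],[0,0,0]]}}

```text
time: 20.2
tool_pos: [0.5467, -0.1457, 0.0057]
tool_rot: [3.142, 0.001, 2.844]
contact_force: [1.0, -0.6, -1.1]
opening: 0.0541
grip_force: 7.2
```

Call:
{"op": "arm_command", "data": {"fingers": [-0.17,-0.17,-0.25,-0.35,-0.45,-0.55,-0.65,-0.65], "travel": [[0,0,0.0008],[0,0,0.0008],[0,0,0.0008],[0,0,0.0008],[0,0,0.0008],[0,0,0.0008],[0,0,0.0008],[0,0,0.0008]], "dr": [[0,0,0],[0,0,0],[0,0,0],[0,0,0],[0,0,0],[0,0,0],[0,0,0],[0,0,0]]}}

```text
time: 20.87
tool_pos: [0.5463, -0.1455, 0.0045]
tool_rot: [3.141, -0.001, 2.844]
contact_force: [0.6, -0.6, -0.8]
opening: 0.0746
grip_force: 0.0
```

Call:
{"op": "arm_command", "data": {"fingers": [-0.65,-0.65,-0.65,-0.65,-0.65,-0.65,-0.65,-0.65], "travel": [[0,0,-0.01],[0,0,-0.04],[0,0,-0.08],[0,0,-0.12],[0,0,-0.16],[0,0,-0.2],[0,0,-0.2],[0,0,-0.2]], "dr": [[0,0,0],[0,0,0],[0,0,0],[0,0,0],[0,0,0],[0,0,0],[0,0,0],[0,0,0]]}}

```text
time: 21.53
tool_pos: [0.5477, -0.146, 0.2083]
tool_rot: [-3.141, 0.007, 2.844]
contact_force: [0.5, 0.9, 0.1]
opening: 0.0759
grip_force: 0.0
```

Run:
```python
from h import *
print(observe()['tool_pos'])
G=np.array([.5464,-.146]); a=np.radians(-17.1); X=np.array([np.cos(a),np.sin(a)]);Y=np.array([-X[1],X[0]])
d=dict(np.load("scene0.npz")); c=read_camera("scene")
for x in(d,c):
    P=cloud(x); l=P[...,:2]-G; u=l@X; v=l@Y; z=P[...,2]; k=(u>.04)&(u<.13)&(abs(v)<.03)&(z>.015)&(z<.1)
    print(k.sum(),"tip",u[k].max(),"z",np.percentile(z[k],[10,50,90]),"v",v[k].min(),v[k].max())
diff=cv2.absdiff(c["color"],d["color"]).max(2)>60; n,_,st,ce=cv2.connectedComponentsWithStats(diff.astype(np.uint8))
print([(st[i].tolist()) for i in range(1,n) if st[i,4]>25])
```

```text
[ 0.54767649 -0.14602198  0.20825237]
208 tip 0.11298717409931185 z [0.01676557 0.02155697 0.02605458] v -0.02856244627910548 0.028551489875378856
220 tip 0.11567558069708905 z [0.01639789 0.02137161 0.02568986] v -0.02747296460491124 0.02797320299633356
[[206, 0, 127, 111, 4336], [375, 0, 65, 99, 2994], [507, 0, 53, 69, 1787], [219, 8, 30, 37, 272], [194, 27, 12, 48, 280], [182, 36, 14, 27, 191], [192, 68, 19, 21, 141], [525, 74, 35, 85, 1465], [457, 78, 34, 39, 553], [195, 93, 15, 12, 97], [366, 93, 12, 40, 262], [444, 103, 8, 14, 77], [419, 105, 10, 12, 43], [144, 106, 301, 193, 12561], [387, 113, 12, 11, 76], [402, 113, 17, 29, 165], [404, 119, 65, 60, 2083], [358, 140, 15, 10, 100], [490, 157, 70, 93, 3489], [268, 166, 8, 7, 38], [104, 168, 88, 64, 1787], [361, 173, 37, 17, 237]]
```

The pliers lie flat and open on the mat at their original place, and the bystanders are undisturbed.

```bash
python3 -c "
from cell import *
print(hand_in())"
```

```text
the job is handed in; nothing more can be done
None
```

The job is handed in: the stud is clicked shut (on the second squeeze), the pliers lie flat and open on the mat where they started, and the arm is clear; hand_in() gave no verdict back.

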